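Clear the chromatography bench after a column change

TASK

The column change is finished, so clear the bench: hang the two spanners by their ring ends on the tool rail, one on each peg (either way round), and stand the two bottles from the bench in the tray on top of the module, so that they and the bottle already there stand side by side in one row with no more than a finger's width between neighbours. Keep the bottles upright and set them down gently rather than dropping them; leave the vial rack, the beaker and the jar where they are.

Things in the scene. Friction and masses are not known exactly. Their poses are not given: they have to be found in the camera images.
- spanner_long: the longer of two spanners: steel combination spanner flat on the bench, 190 mm long: ring end at +x (outside 29 mm, eye 18 mm, 8 mm thick), handle 15 mm wide, 7 mm thick, open jaw end at -x (40 mm wide). Origin: mid-length on the underside; x along the handle to the ring, z up. Eye centre 80.5 mm along +x; mass centre within 15 mm of the origin. About 150 g
- spanner_long_eye (a point): centre of the long spanner's ring eye (18 mm hole through the spanner's z), half way through its thickness (4 mm above the underside)
- spanner_short: the shorter spanner: steel combination spanner flat on the bench, 160 mm long: ring end at +x (outside 25 mm, eye 15 mm, 8 mm thick), handle 13 mm wide, 7 mm thick, open jaw end at -x (36 mm wide). Origin: mid-length on the underside; x along the handle to the ring, z up. Eye centre 67.5 mm along +x; mass centre within 15 mm of the origin. About 100 g
- spanner_short_eye (a point): centre of the short spanner's ring eye (15 mm hole through the spanner's z), half way through its thickness (4 mm above the underside)
- tool_rail: fixed steel rail: foot 105 x 280 x 8 mm, posts at y +-128 mm behind a flat level bar (280 long, 28 high, 6 thick, centre 215 mm up, open below). Two round pegs, 6 mm dia., 55 mm long, 130 mm apart on the bar's front face, lean 40 degrees up from level towards its -x (robot side). Origin: on the bench below the middle of that face; x away from the robot, y left along the bar
- peg_left_root (a point): on the axis of the left peg of the tool rail (seen from the robot): where it leaves the bar's front face
- peg_left_mid (a point): on the axis of the left peg of the tool rail (seen from the robot): half way along it
- peg_left_tip (a point): on the axis of the left peg of the tool rail (seen from the robot): its free rounded end, 55 mm from the root (3 mm of rounding beyond)
- peg_right_root (a point): on the axis of the right peg of the tool rail (seen from the robot): where it leaves the bar's front face
- peg_right_mid (a point): on the axis of the right peg of the tool rail (seen from the robot): half way along it
- peg_right_tip (a point): on the axis of the right peg of the tool rail (seen from the robot): its free rounded end, 55 mm from the root (3 mm of rounding beyond)
- bottle_1: closed amber glass bottle, white label, blue screw cap; all three bottles are alike. 106 mm tall: body 56 mm diameter up to 66 mm, cap 50 mm diameter from 82 to 106 mm. About 220 g. Origin: centre of its underside, z up its axis. Stands on the bench at the start
- bottle_2: closed amber glass bottle, white label, blue screw cap; all three bottles are alike. 106 mm tall: body 56 mm diameter up to 66 mm, cap 50 mm diameter from 82 to 106 mm. About 220 g. Origin: centre of its underside, z up its axis. Stands on the bench at the start
- bottle_tray: closed amber glass bottle, white label, blue screw cap; all three bottles are alike. 106 mm tall: body 56 mm diameter up to 66 mm, cap 50 mm diameter from 82 to 106 mm. About 220 g. Origin: centre of its underside, z up its axis. Already stands in the tray on the module at the start, anywhere along it
- tray_row (a point): centre of the inner floor of the grey solvent tray on top of the white chromatograph module. Tray inside: 70 mm in x (one bottle deep), 262 mm in y (up to four bottles side by side along y), rim 20 mm above this floor. The floor is 144 mm above the bench; frame: x away from the robot, y to the left along the tray, z up
- module: fixed white instrument module 430 (x) x 340 (y) x 140 (z) mm with a dark front window, facing the robot with its -x face; the tray lies along its front top edge, 160 mm in front of its centre. Origin: centre of its underside
- vial_rack: bystander: white vial rack 60 x 130 x 42 mm on the module's top behind the tray; origin: centre of its underside
- beaker: bystander: white beaker, 68 mm diameter, 90 mm tall, on the bench at the right, beyond the spanners; origin: centre of its underside
- powder_jar: bystander: white plastic jar, 64 mm diameter, 85 mm tall, on the bench at the left, beyond the bottles; origin: centre of its underside

How it is judged:
At the end, for the whole second after the job is handed in: Each spanner hangs at rest by its ring, ring end up (23 degrees), on its own peg (ring within 34 mm of the peg's middle, 10 mm sideways). All three bottles stand upright (4.5 degrees) on the tray's floor, within 12 mm of its centre line, neighbours at most 82 mm apart, centre to centre ((((distance between spanner_long_eye and peg_left_mid below 0.034 m and y of spanner_long_eye in the frame of peg_left_root between -0.01 and 0.01 m and x of spanner_long_eye in the frame of peg_left_root below -0.001 m and angle between spanner_long's own x axis and vertical below 0.4 rad and contact force between spanner_long and tool_rail above 0.2 N and linear speed of spanner_long below 0.03 m/s and angular speed of spanner_long below 0.4 rad/s) and (distance between spanner_short_eye and peg_right_mid below 0.034 m and y of spanner_short_eye in the frame of peg_right_root between -0.01 and 0.01 m and x of spanner_short_eye in the frame of peg_right_root below -0.001 m and angle between spanner_short's own x axis and vertical below 0.4 rad and contact force between spanner_short and tool_rail above 0.2 N and linear speed of spanner_short below 0.03 m/s and angular speed of spanner_short below 0.4 rad/s)) or ((distance between spanner_long_eye and peg_right_mid below 0.034 m and y of spanner_long_eye in the frame of peg_right_root between -0.01 and 0.01 m and x of spanner_long_eye in the frame of peg_right_root below -0.001 m and angle between spanner_long's own x axis and vertical below 0.4 rad and contact force between spanner_long and tool_rail above 0.2 N and linear speed of spanner_long below 0.03 m/s and angular speed of spanner_long below 0.4 rad/s) and (distance between spanner_short_eye and peg_left_mid below 0.034 m and y of spanner_short_eye in the frame of peg_left_root between -0.01 and 0.01 m and x of spanner_short_eye in the frame of peg_left_root below -0.001 m and angle between spanner_short's own x axis and vertical below 0.4 rad and contact force between spanner_short and tool_rail above 0.2 N and linear speed of spanner_short below 0.03 m/s and angular speed of spanner_short below 0.4 rad/s))) and x of bottle_1 in the frame of tray_row between -0.012 and 0.012 m and y of bottle_1 in the frame of tray_row between -0.106 and 0.106 m and z of bottle_1 in the frame of tray_row between -0.006 and 0.006 m and angle between each of bottle_1, bottle_2, bottle_tray's own z axis and vertical below 0.08 rad and linear speed of each of bottle_1, bottle_2, bottle_tray below 0.03 m/s and x of bottle_2 in the frame of tray_row between -0.012 and 0.012 m and y of bottle_2 in the frame of tray_row between -0.106 and 0.106 m and z of bottle_2 in the frame of tray_row between -0.006 and 0.006 m and x of bottle_tray in the frame of tray_row between -0.012 and 0.012 m and y of bottle_tray in the frame of tray_row between -0.106 and 0.106 m and z of bottle_tray in the frame of tray_row between -0.006 and 0.006 m and ((horizontal distance between bottle_1 and bottle_2 below 0.082 m and horizontal distance between bottle_1 and bottle_tray below 0.082 m) or (horizontal distance between bottle_1 and bottle_2 below 0.082 m and horizontal distance between bottle_2 and bottle_tray below 0.082 m) or horizontal distance between each of bottle_1, bottle_2 and bottle_tray below 0.082 m)); the robot touches nothing.
It fails at once if vial rack pushed more than 30 mm from where it stood (distance of vial_rack from where it was at the start of the episode above 0.03 m).
It fails at once if beaker pushed more than 30 mm from where it stood (distance of beaker from where it was at the start of the episode above 0.03 m).
It fails at once if powder jar pushed more than 30 mm from where it stood (distance of powder_jar from where it was at the start of the episode above 0.03 m).
It fails at once if a bottle tipped more than 35 degrees (angle between any of bottle_1, bottle_2, bottle_tray's own z axis and vertical above 0.61 rad).
It fails at once if a bottle dropped (falling faster than 0.5 m/s with no finger on it) ((linear speed of bottle_1 above 0.5 m/s and contact force between the fingers and bottle_1 below 0.05 N) or (linear speed of bottle_2 above 0.5 m/s and contact force between the fingers and bottle_2 below 0.05 N) or (linear speed of bottle_tray above 0.5 m/s and contact force between the fingers and bottle_tray below 0.05 N)).
It also fails if it takes over 70 s, if anything falls off the work surface, if the arm or the gripper's body presses on something with over 40 N, if the wrist force passes 120 N, or if a joint passes its speed limit or range.

ROBOT

A 6-joint arm with a two-finger parallel gripper is mounted at the origin on the work surface. World frame = base frame: x ahead of the robot, y to its left, z up, the work surface at z = 0. Lengths are in m, angles in rad, forces in N, time in s.
With the tool pointing down it reaches from about 0.3 to 0.875 m from the base axis. Payload 6.4 kg.
Tool frame: the origin (TCP) lies where the fingers leave the gripper's body, on its centre line; the fingertips stand 73 mm ahead of it and the grasp point (between the pads) lies 54 mm ahead of it (robot.tcp_to_grasp is the distance from the TCP to the grasp point, in m); z points along the fingers, y is the line along which they close (so a half turn about z gives the same grasp; the last joint's range is limited). The gripper opens to 85 mm and grips with 20 to 120 N. Pads are 22 mm wide; open, the fingers measure 114 mm over their backs; the gripper's body (76 mm by 85 mm) begins 54 mm behind the grasp point. The pads swing forward as they close: fully open they stand 13 mm farther back than shut.
Start: joints at [-1.41, 0.181, 1.607, -0, 1.354, -0.206], TCP at [0.206, -0.537, 0.304] pointing down, gripper open.
Joint ranges: [-2.99, 2.99], [-0.89, 2.07], [0.3, 2.58], [-1.14, 4.28], [0, 2.63], [-3.12, 3.12]. Speed limits (rad/s): [2.57, 2.57, 3.01, 3.14, 3.14, 3.14].

INTERFACE

Orientations are given as [roll, pitch, yaw] about the fixed x, y, z axes, in that order (R = Rz(yaw) Ry(pitch) Rx(roll)).
In Python, from rig import robot, imaging, order gives the robot as it stands. The module is installed in compiled form; this text tells all that it offers.
- The arm moves only by the tool carry_out, never from a script. Its arguments are lists of equal length, an entry for each row: "offset": the shift along the tool's x, y, z in mm, a list of three; "twist": the turn, a rotation vector about the tool's x, y, z in rad, a list of three; "jaw": the closure, from 0 (fully open) to 1 (shut). In form: {"offset": [[x, y, z], ...], "twist": [[wx, wy, wz], ...], "jaw": [jaw, ...]}. A call has 1 to 20 rows; each row is the pose to reach, as a shift and turn from the pose commanded when the call began, along the tool's axes at that moment; what a row does not reach only later rows make up. A row lasts 1/8 s, in which the tool goes at most 62.5 mm and 10.7 degrees, less where a joint would pass 70% of its speed; a pose out of reach is approached as far as the arm can. A call with a gripper value outside its range is refused whole. The fingers move at their own pace and stop on an object; the grip force is fixed at half the most. Time passes only in rows, so rows that repeat a pose let the fingers close. It gives the time, the measured TCP pose, the force, the opening and the grip force at its end, in the units of the state.
- robot.observe(): the state, without advancing time (a new reading comes with each control period).
- imaging.get_image(name): name is "scene" or "top"; returns (picture, depth): 420x560x3 uint8, red, green, blue; 420x560 float32, m along the optical axis (not along the pixel's ray), 0 where there is no reading.
- imaging.get_calibration(name): a dict with "vertical_fov" (degrees; the focal length in pixels is half the picture's height over the tangent of half this angle, whatever the lens; pixels are square), "cx", "cy" (the principal point, pixels), "k1" (the pictures are not rectified: a ray, as slopes to the right and down, at radius r is drawn at 1 + k1 r^2 times it, then the intrinsics apply), "xyz" and "orientation" of the camera in the world. Camera axes: x right, y up, looking along -z (the intrinsics and any distortion apply to the point x, -y, -z); pixel columns grow to the right and rows downward; lengths in m; the calibration is good to about 2 mm. A picture is of the moment at which its call begins. get_calibration takes no time and is no camera call.
- order.hand_in(): hands the job in; it is judged then, once.
The state is a dict: "time_s": time; "joints": joint angles; "qvel": joint speeds; "effort": joint torques, N m; "eef_pos": TCP position; "ee_rot": TCP orientation; "wrist_force": force on the tool from outside, world axes, zero at the start; "moment": the same for the moment, N m; "grip_width": finger opening in m; "gripper_force": force on a finger pad.
Only numpy, scipy, OpenCV 4.12 (cv2) and the standard library are available. Lean on these libraries where they do the work, as an engineer would, in place of code of your own. Each camera call takes 0.05 s, during which the arm holds its last target. There are 200 camera calls.

## Working session

There is one attempt and no reset: what is moved stays moved. The work goes in short steps, Python scripts to look and compute and a tool call to move; the robot and the scene stay as the last step left them, time stands still between calls to the robot, and variables do not carry over. Pictures are saved under pics/ and viewed, at most 13 in all, crops included, and the job is handed in when it is done.

Besides the shell and the picture viewer there is one more tool, called after "Request:" as name(argument=value, ...), one argument or row to a line, values as JSON. carry_out: Moves the arm, as the interface text tells. Its arguments: {"type":"object","properties":{"offset":{"type":"array"},"twist":{"type":"array"},"jaw":{"type":"array"}},"required":["offset","twist","jaw"]}

```bash
mkdir -p pics; cat > h.py <<'E'
import numpy as np, cv2
from scipy.spatial.transform import Rotation as R
from rig import robot, imaging, order
def grab(n,save=None):
    p,d=imaging.get_image(n)
    if save: cv2.imwrite(f'pics/{save}.png',p[:,:,::-1])
    return p,d
def cal(n):
    c=imaging.get_calibration(n); f=210/np.tan(np.radians(c['vertical_fov'])/2)
    return c,f,R.from_euler('xyz',c['orientation']).as_matrix(),np.array(c['xyz'])
def rays(n,uv):
    c,f,M,o=cal(n); uv=np.atleast_2d(uv).astype(float)
    s=(uv-[c['cx'],c['cy']])/f; q=s.copy()
    for _ in range(20): q=s/(1+c['k1']*(q**2).sum(1,keepdims=True))
    return o, np.c_[q[:,0],-q[:,1],-np.ones(len(q))]@M.T
def plane(n,uv,z):
    o,d=rays(n,uv); return o+d*((z-o[2])/d[:,2])[:,None]
def cloud(n,d):
    v,u=np.mgrid[:420,:560]; o,r=rays(n,np.c_[u.ravel(),v.ravel()])
    return (o+r*d.ravel()[:,None]).reshape(420,560,3)
def proj(n,P):
    c,f,M,o=cal(n); q=(np.atleast_2d(P)-o)@M; s=np.c_[q[:,0]/-q[:,2],-q[:,1]/-q[:,2]]
    s=s*(1+c['k1']*(s**2).sum(1,keepdims=True)); return s*f+[c['cx'],c['cy']]
E
python3 - <<'E'
from h import *
for n in('scene','top'):
    p,d=grab(n,n+'0'); print(imaging.get_calibration(n)); np.savez(n+'0.npz',p=p,d=d)
print(robot.observe(),robot.tcp_to_grasp)
E
```

```text
{'vertical_fov': 42.65592841595489, 'cx': 277.94295345878953, 'cy': 206.4647663937026, 'k1': -0.20336384602996527, 'xyz': array([ 1.53168068, -0.13414455,  1.60945056]), 'orientation': array([ 0.59786725, -0.01350739,  1.47718733])}
{'vertical_fov': 48.19400797102767, 'cx': 283.1341074545257, 'cy': 214.2788948123234, 'k1': -0.13295664325977566, 'xyz': array([ 0.50254537, -0.04306325,  1.50294835]), 'orientation': array([ 0.05943139, -0.00509108, -1.54619606])}
{'time_s': 0.1, 'joints': array([-1.41028995e+00,  1.81452707e-01,  1.60790848e+00,  2.33827654e-05,
        1.35378094e+00, -2.06291974e-01]), 'qvel': array([ 0.00081531, -0.002978  , -0.00213257,  0.00127388,  0.00111493,
        0.00021345]), 'effort': array([ 1.05218882e-03, -4.45869613e+01, -3.52244711e+01, -2.71429271e-04,
        4.05268162e-03, -6.93355560e-06]), 'eef_pos': array([ 0.20617571, -0.53635982,  0.30308182]), 'ee_rot': array([-3.14008071e+00, -3.39724121e-04,  3.66793039e-01]), 'wrist_force': array([0.33901774, 0.05924642, 0.694991  ]), 'moment': array([0.03249074, 0.00895175, 0.01229917]), 'gripper_force': 0.0, 'grip_width': 0.085374286570808} 0.0539
```

View pics/scene0.png

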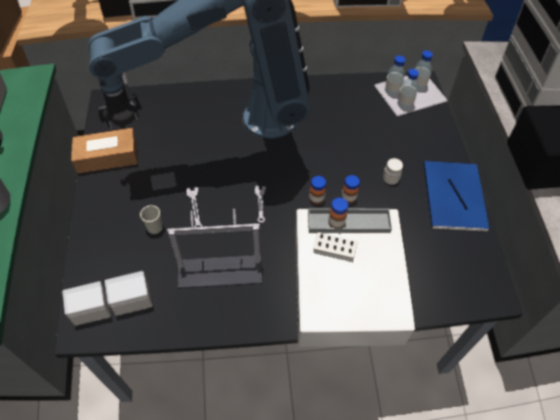

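View pics/top0.png

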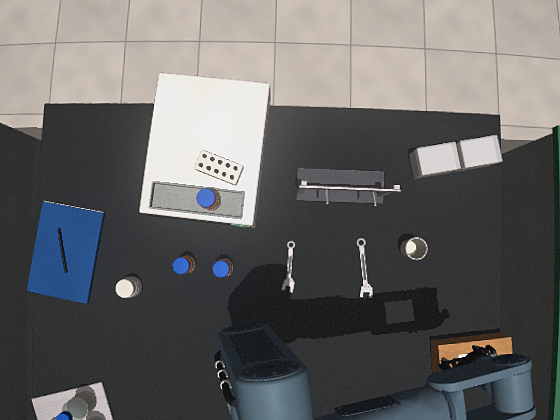

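The top view shows the bench bottles at about (183,265) and (223,268), and the tray bottle at (208,198). The short spanner's ring is at (291,244) and the long one's at (361,242). The pegs are near (327,197) and (375,198). The scene view shows the same layout from the front.

```bash
cat > m.py <<'E'
from h import *
S={n:np.load(n+'0.npz') for n in('scene','top')}
for n in S:
    p=S[n]['p'];C=cloud(n,S[n]['d']);S[n]=dict(p=p,C=C)
    hsv=cv2.cvtColor(p,cv2.COLOR_RGB2HSV)
    m=cv2.inRange(hsv,(108,150,90),(125,255,255))
    k,l,st,ce=cv2.connectedComponentsWithStats(m)
    for i in range(1,k):
        if 60<st[i,4]<900: 
            P=C[l==i]; z=np.median(P[:,2]); 
            if P[:,0].mean()<.2: continue
            print(n,'cap',ce[i].round(1),st[i,4],'med',np.median(P,0).round(3), 'plane', plane(n,ce[i],.25 if z>.2 else .106).round(4))
# spanners in top
p,C=S['top']['p'],S['top']['C']
g=p.min(2); m=(g>95).astype(np.uint8); m[:, :270]=0; m[:,380:]=0; m[:232]=0; m[302:]=0
k,l,st,ce=cv2.connectedComponentsWithStats(m)
for i in range(1,k):
    if st[i,4]>60:
        v,u=np.nonzero(l==i); W=plane('top',np.c_[u,v],.006)[:,:2]
        (c,s,a)=cv2.minAreaRect((W*1000).astype(np.float32))
        ax=np.linalg.svd(W-W.mean(0))[2][0]; ax*=np.sign(ax[0]); t=(W-W.mean(0))@ax
        print('sp',st[i],np.round(c,1),np.round(s,1),a,'ax',ax,'yaw',np.arctan2(ax[1],ax[0]),'ends',(W.mean(0)+t.min()*ax).round(4),(W.mean(0)+t.max()*ax).round(4), 'z',np.median(C[v,u,2]))
# rail points from top & scene
for n in S:
    C=S[n]['C']; q=C[(C[...,2]>.19)&(C[...,2]<.28)&(C[...,0]>.5)&(C[...,0]<.85)&(C[...,1]<-.05)&(C[...,1]>-.4)]
    print(n,len(q),q.min(0),q.max(0))
    b=q[np.abs(q[:,2]-.229)<.006]; f=np.polyfit(b[:,1],b[:,0],1); print('bar top fit',f,b[:,1].min(),b[:,1].max())
for n,(x0,x1,y0,y1) in {'top':(270,410,160,305),'scene':(150,290,170,290)}.items():
    cv2.imwrite(f'pics/crop_{n}.png',cv2.resize(S[n]['p'][y0:y1,x0:x1,::-1],None,fx=4,fy=4,interpolation=cv2.INTER_CUBIC))
for uv in [(128,288),(414,248)]: print(uv,S['top']['C'][uv[1],uv[0]])
q=S['top']['C']; t=q[(np.abs(q[...,2]-.164)<.004)&(q[...,1]<.4)&(q[...,1]>-.1)&(q[...,0]>.4)&(q[...,0]<.8)]
print('rim',len(t),cv2.minAreaRect((t[:,:2]*1000).astype(np.float32)))
E
python3 m.py
```

```text
scene cap [351.9 180.9] 154 med [0.427 0.252 0.104] plane [[0.4277 0.2514 0.106 ]]
scene cap [318.1 181.7] 156 med [0.421 0.132 0.104] plane [[0.4216 0.1319 0.106 ]]
scene cap [339.4 204.5] 194 med [0.621 0.16  0.249] plane [[0.6204 0.1599 0.25  ]]
top cap [205.3 197.5] 247 med [0.616 0.163 0.251] plane [[0.6173 0.1627 0.25  ]]
top cap [ 83.2 220.1] 130 med [0.556 0.6   0.019] plane [[0.5529 0.5608 0.106 ]]
top cap [ 80.5 261.1] 301 med [0.417 0.605 0.019] plane [[0.4279 0.5642 0.106 ]]
top cap [180.7 265.2] 227 med [0.427 0.253 0.106] plane [[0.4263 0.2535 0.106 ]]
top cap [220.4 268.7] 222 med [0.419 0.135 0.106] plane [[0.4192 0.1342 0.106 ]]
top cap [ 80.8 290.6] 129 med [0.321 0.597 0.019] plane [[0.3384 0.5602 0.106 ]]
sp [357 238  16  60 332] [ 428.  -312.7] [190.3  40. ] 4.559291362762451 ax [0.99095474 0.1341965 ] yaw 0.13460258866382654 ends [ 0.3325 -0.3221] [ 0.5223 -0.2964] z 0.007826438070017483
sp [282 241  13  52 272] [426.8 -74.8] [ 36.1 161.6] 85.0542984008789 ax [ 0.9998725 -0.0159681] yaw -0.01596877795726504 ends [ 0.3454 -0.0713] [ 0.5075 -0.0739] z 0.007398010645843334
scene 692 [ 0.60639904 -0.37236306  0.19044476] [ 0.6752409  -0.09420612  0.25434453]
bar top fit [0.01200669 0.65823554] -0.3716765874571256 -0.09420612367267381
top 457 [ 0.60762953 -0.36773574  0.19391029] [ 0.67132305 -0.09165358  0.25446104]
bar top fit [0.01105197 0.65767614] -0.36773573746061033 -0.0916535814258801
(128, 288) [0.35009791 0.41946626 0.08347233]
(414, 248) [ 0.49347721 -0.4736072   0.0023511 ]
rim 464 ((669.0784912109375, 200.22076416015625), (271.765869140625, 179.9078826904297), 84.99567413330078)
```

View pics/crop_top.png

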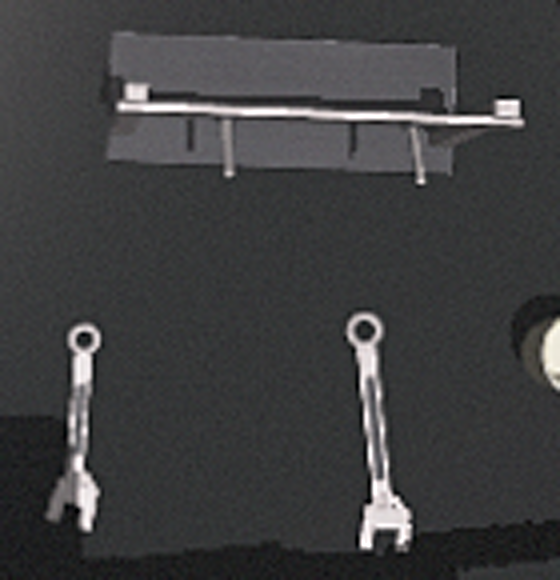

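View pics/crop_scene.png

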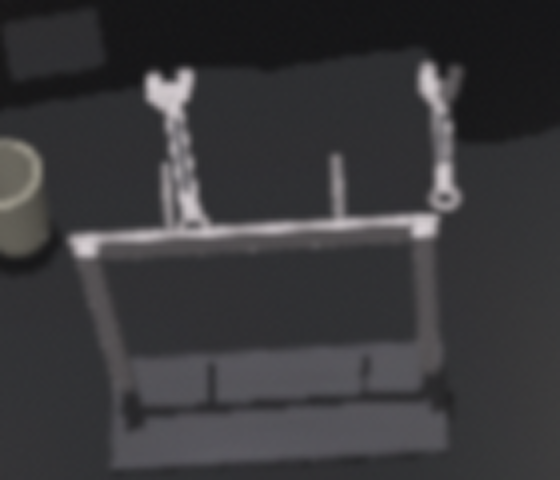

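Both crops show the same things. In the top crop the peg tips are at about (229,176) and (420,183). In the scene crop they are at about (166,164) and (336,154). Next I measure the peg tips and the tray.

```bash
cat > m2.py <<'E'
from h import *
T=np.load('top0.npz');C=cloud('top',T['d'])
def lsq(uvs):
    A=[];b=[]
    for n,uv in uvs.items():
        o,d=rays(n,uv); d=d[0]/np.linalg.norm(d); P=np.eye(3)-np.outer(d,d); A.append(P); b.append(P@o)
    X=np.linalg.lstsq(np.vstack(A),np.hstack(b),rcond=None)[0]; return X
for nm,t,s in [('left',(229,177),(336,153)),('right',(421,184),(166,163))]:
    X=lsq({'top':(270+t[0]/4-.375,160+t[1]/4-.375),'scene':(150+s[0]/4-.375,170+s[1]/4-.375)})
    print(nm,'tip tri',X.round(4),'plane',plane('top',(270+t[0]/4-.375,160+t[1]/4-.375),.251).round(4))
for n in('top','scene'):
    D=cloud(n,np.load(n+'0.npz')['d'])
    q=D[(D[...,2]>.236)&(D[...,2]<.28)&(D[...,0]>.57)&(D[...,0]<.7)&(D[...,1]<-.05)&(D[...,1]>-.4)]
    for lo,hi in((-.23,-.1),(-.37,-.23)):
        s=q[(q[:,1]>lo)&(q[:,1]<hi)]; print(n,'peg',len(s),s.mean(0).round(4),s[:,0].min().round(4),s[:,1].min().round(4),s[:,1].max().round(4))
    b=D[(np.abs(D[...,2]-.14)<.006)&(D[...,1]>-.05)&(D[...,1]<.45)&(D[...,0]>.5)]
    print(n,'module',cv2.minAreaRect((b[:,:2]*1000).astype(np.float32)))
    t=D[(np.abs(D[...,2]-.164)<.005)&(D[...,1]>-.0)&(D[...,1]<.45)&(D[...,0]>.5)&(D[...,0]<.67)]
    print(n,'rim',len(t),cv2.minAreaRect((t[:,:2]*1000).astype(np.float32)))
    t=D[(np.abs(D[...,2]-.145)<.003)&(D[...,1]>-.0)&(D[...,1]<.45)&(D[...,0]>.58)&(D[...,0]<.66)]
    print(n,'floor',len(t),cv2.minAreaRect((t[:,:2]*1000).astype(np.float32)))
# floor tips of spanner holes: ring centroid via top (8 mm plane): 
for nm,c in (('short',(84.5,339)),('long',(365,331))): print(nm,plane('top',(270+c[0]/4-.375,160+c[1]/4-.375),.006).round(4))
E
python3 m2.py
```

```text
left tip tri [ 0.6078 -0.1642  0.2535] plane [[ 0.608  -0.1641  0.251 ]]
right tip tri [ 0.6064 -0.2937  0.2539] plane [[ 0.6066 -0.2938  0.251 ]]
top peg 23 [ 0.6232 -0.1603  0.245 ] 0.6076 -0.1682 -0.1023
top peg 18 [ 0.6186 -0.2928  0.2448] 0.6081 -0.2964 -0.2898
top module ((778.6932373046875, 190.56863403320312), (342.9695129394531, 432.19573974609375), 84.95569610595703)
top rim 358 ((628.34326171875, 203.7978515625), (271.7680358886719, 99.3096923828125), 85.26856231689453)
top floor 1427 ((619.8644409179688, 202.835205078125), (79.62706756591797, 340.1668701171875), 0.013248136267066002)
scene peg 13 [ 0.6215 -0.1637  0.2433] 0.6098 -0.1653 -0.1615
scene peg 19 [ 0.6238 -0.3004  0.245 ] 0.6064 -0.3635 -0.2919
scene module ((778.1080932617188, 188.39898681640625), (341.9545593261719, 431.6637878417969), 84.95783233642578)
scene rim 279 ((627.3275146484375, 200.86276245117188), (270.1133117675781, 102.39414978027344), 84.99767303466797)
scene floor 662 ((620.4581909179688, 200.3660888671875), (336.0886535644531, 79.05115509033203), 89.65345764160156)
short [[ 0.4964 -0.0751  0.006 ]]
long [[ 0.508  -0.2993  0.006 ]]
```

```bash
cat >> h.py <<'E'
def rel(seq,base=None):
    """seq: list of (xyz, tool yaw, tilt-up about tool y) -> offsets/twists from present pose"""
    s=robot.observe(); p,M=s['eef_pos'],R.from_euler('xyz',s['ee_rot'])
    if base: p,M=np.array(base[0]),base[1]
    print('now',s['time_s'],p.round(4),s['ee_rot'].round(4),s['wrist_force'].round(1),s['grip_width'])
    for x,yaw,t in seq:
        G=R.from_euler('z',yaw)*R.from_euler('x',np.pi)*R.from_euler('y',t)
        d=M.inv().apply(np.array(x)-p)*1000; w=(M.inv()*G).as_rotvec()
        print('off',d.round(1).tolist(),'tw',w.round(4).tolist(),'rows>=',np.ceil(max(np.linalg.norm(d)/62.5,np.degrees(np.linalg.norm(w))/10.7)))
E
python3 - <<'E'
from h import *
p=np.load('top0.npz')['p'].min(2).astype(float)
for nm,u0,u1,v0,v1,half in(('long',350,378,236,302,.0805),('short',278,302,238,296,.0675)):
    m=p[v0:v1,u0:u1]>85; v,u=np.nonzero(m); W=plane('top',np.c_[u+u0,v+v0],.006)[:,:2]
    xs=W[:,0]; x1=xs.max(); bins=np.arange(x1-.19 if half>.08 else x1-.16,x1,.01)
    print(nm,'ring x max',x1)
    for b in bins:
        s=W[(xs>=b)&(xs<b+.01)]
        if len(s): print((b+.005).round(4),((s[:,1].min()+s[:,1].max())/2).round(4),(np.ptp(s[:,1])*1000).round(1))
rel([((.428,-.3115,.15),.13,0),((.428,-.3115,.0745),.13,0)])
E
```

```text
long ring x max 0.5221107514173075
0.3371 -0.3176 35.6
0.3471 -0.319 38.8
0.3571 -0.3189 38.6
0.3671 -0.3202 35.6
0.3771 -0.3199 22.8
0.3871 -0.3149 13.0
0.3971 -0.3115 13.0
0.4071 -0.3113 13.0
0.4171 -0.3111 13.0
0.4271 -0.3092 16.1
0.4371 -0.3091 16.2
0.4471 -0.3072 13.1
0.4571 -0.3054 16.2
0.4671 -0.3036 13.0
0.4771 -0.3035 13.0
0.4871 -0.3017 16.2
0.4971 -0.2983 22.7
0.5071 -0.2981 29.1
0.5171 -0.2996 25.9
short ring x max 0.5073285824948253
0.3523 -0.0682 35.0
0.3623 -0.0696 32.0
0.3723 -0.0709 34.8
0.3823 -0.0723 25.5
0.3923 -0.0736 16.0
0.4023 -0.0718 12.6
0.4123 -0.0716 12.9
0.4223 -0.0713 12.9
0.4323 -0.0711 12.9
0.4423 -0.0708 12.9
0.4523 -0.0737 12.8
0.4623 -0.0735 12.9
0.4723 -0.0733 12.9
0.4823 -0.0731 12.9
0.4923 -0.0743 22.4
0.5023 -0.0742 22.4
now 0.1 [ 0.2062 -0.5364  0.3031] [-3.1401e+00 -3.0000e-04  3.6680e-01] [0.3 0.1 0.7] 0.085374286570808
off [287.7, -130.1, 153.4] tw [-0.0015, -0.0002, 0.2368] rows>= 6.0
off [287.6, -130.0, 228.9] tw [-0.0015, -0.0002, 0.2368] rows>= 7.0
```

```bash
python3 -c "
from h import *
rel([((.428,-.3085,.15),.115,0),((.428,-.3085,.0745),.115,0)])"
```

```text
now 0.1 [ 0.2062 -0.5364  0.3031] [-3.1401e+00 -3.0000e-04  3.6680e-01] [0.3 0.1 0.7] 0.085374286570808
off [288.7, -132.9, 153.4] tw [-0.0015, -0.0001, 0.2518] rows>= 6.0
off [288.7, -132.8, 228.9] tw [-0.0015, -0.0001, 0.2518] rows>= 7.0
```

Request:
carry_out(
  offset=[
    [289,-133,0],
    [289,-133,0],
    [289,-133,0],
    [289,-133,0],
    [289,-133,0],
    [289,-133,100],
    [289,-133,150],
    [289,-133,180],
    [289,-133,180],
  ],
  twist=[
    [0,0,0.252],
    [0,0,0.252],
    [0,0,0.252],
    [0,0,0.252],
    [0,0,0.252],
    [0,0,0.252],
    [0,0,0.252],
    [0,0,0.252],
    [0,0,0.252],
  ],
  jaw=[0.5,0.5,0.5,0.5,0.5,0.5,0.5,0.5,0.5],
)

```text
time_s: 1.23
eef_pos: [0.4257, -0.3059, 0.1193]
ee_rot: [-3.132, 0.006, 0.115]
wrist_force: [0.4, -0.5, 0.1]
grip_width: 0.0427
gripper_force: 0.0
```

```bash
python3 -c "
from h import *
rel([((.428,-.3085,.0745),.115,0),((.428,-.3085,.15),.115,0)])"
```

```text
now 1.225 [ 0.4257 -0.3059  0.1193] [-3.1323  0.0064  0.115 ] [ 0.4 -0.5  0.1] 0.042699847485170014
off [2.2, 3.3, 44.8] tw [-0.0093, 0.0064, -0.0] rows>= 1.0
off [1.8, 2.6, -30.7] tw [-0.0093, 0.0064, -0.0] rows>= 1.0
```

Request:
carry_out(
  offset=[
    [0,0,25],
    [0,0,40],
    [0,0,46],
    [0,0,46],
    [0,0,46],
  ],
  twist=[
    [0,0,0],
    [0,0,0],
    [0,0,0],
    [0,0,0],
    [0,0,0],
  ],
  jaw=[0.5,0.5,0.5,0.5,0.5],
)

```text
time_s: 1.85
eef_pos: [0.4287, -0.3095, 0.0789]
ee_rot: [3.14, -0.001, 0.115]
wrist_force: [0.3, -0.5, 0.4]
grip_width: 0.0426
gripper_force: 0.0
```

```bash
python3 -c "
from h import *
p,d=grab('top'); cv2.imwrite('pics/c1.png',cv2.resize(p[220:310,310:420,::-1],None,fx=6,fy=6,interpolation=cv2.INTER_CUBIC))
rel([((.428,-.3085,.0745),.115,0),((.428,-.3085,.15),.115,0)])"
```

```text
now 1.9 [ 0.4287 -0.3094  0.0788] [ 3.1404e+00 -8.0000e-04  1.1480e-01] [ 1.  -0.1 -0. ] 0.042782467332537724
off [-0.6, -1.0, 4.3] tw [0.0012, -0.0008, -0.0002] rows>= 1.0
off [-0.5, -0.9, -71.2] tw [0.0012, -0.0008, -0.0002] rows>= 2.0
```

View pics/c1.png

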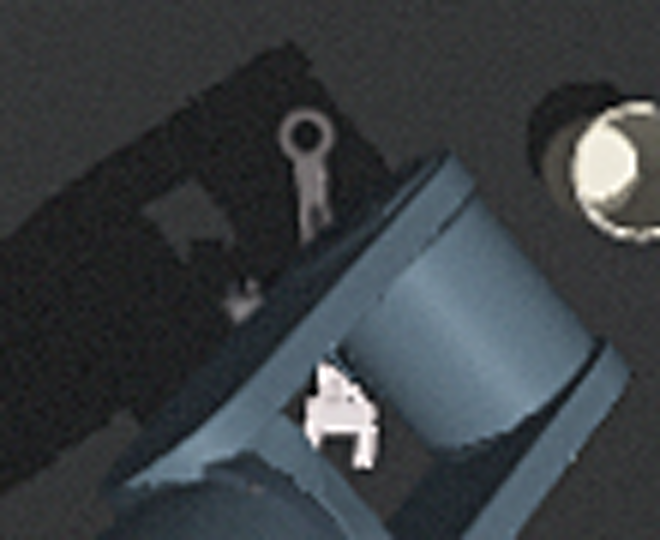

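The picture shows the spanner undisturbed, with its ring at (307,135), and the wrist directly over the handle. I'll lower, grip and lift.

Request:
carry_out(
  offset=[
    [0,0,4],
    [0,0,4],
    [0,0,4],
    [0,0,4],
    [0,0,4],
    [0,0,-20],
    [0,0,-70],
    [0,0,-120],
    [0,0,-120],
  ],
  twist=[
    [0,0,0],
    [0,0,0],
    [0,0,0],
    [0,0,0],
    [0,0,0],
    [0,0,0],
    [0,0,0],
    [0,0,0],
    [0,0,0],
  ],
  jaw=[0.5,1,1,1,1,1,1,1,1],
)

```text
time_s: 3.02
eef_pos: [0.4301, -0.3108, 0.2022]
ee_rot: [3.135, -0.005, 0.115]
wrist_force: [0.1, -0.3, -2.3]
grip_width: 0.0124
gripper_force: 58.8
```

```bash
python3 -c "
from h import *
M=R.from_euler('z',-.0115)*R.from_euler('x',np.pi)*R.from_euler('y',.873)
m=M.as_matrix(); print(m.round(3))
for nm,tip,L in(('right',[.6065,-.294,.2525],.0805),('left',[.608,-.164,.2525],.0675)):
    tip=np.array(tip)
    for s in(-.025,.04): # eye centre along peg beyond tip
        eye=tip+s*m[:,2]; print(nm,s,'tcp',(eye-L*m[:,0]-.0695*m[:,2]).round(4))
rel([((.45,-.29,.30),-.0115,.873)])"
```

```text
[[ 0.642 -0.011  0.766]
 [-0.007 -1.    -0.009]
 [ 0.766  0.    -0.643]]
right -0.025 tcp [ 0.4824 -0.2926  0.2515]
right 0.04 tcp [ 0.5322 -0.2931  0.2098]
left -0.025 tcp [ 0.4922 -0.1627  0.2615]
left 0.04 tcp [ 0.542  -0.1632  0.2197]
now 3.025 [ 0.4301 -0.3108  0.2022] [ 3.1346 -0.005   0.1149] [ 0.1 -0.3 -2.3] 0.01235835700631374
off [22.7, -17.7, -97.9] tw [-0.0489, 0.8664, 0.1211] rows>= 5.0
```

```bash
python3 -c "
from h import *
rel([((.472,-.2926,.262),-.0115,.873)])"
```

```text
now 3.025 [ 0.4301 -0.3108  0.2022] [ 3.1346 -0.005   0.1149] [ 0.1 -0.3 -2.3] 0.01235835700631374
off [44.0, -12.9, -59.7] tw [-0.0489, 0.8664, 0.1211] rows>= 5.0
```

Request:
carry_out(
  offset=[
    [0,0,-60],
    [10,0,-60],
    [20,-5,-60],
    [35,-10,-60],
    [44,-13,-60],
    [44,-13,-60],
    [44,-13,-60],
    [44,-13,-60],
  ],
  twist=[
    [-0.01,0.17,0.02],
    [-0.02,0.34,0.05],
    [-0.03,0.52,0.07],
    [-0.04,0.7,0.1],
    [-0.049,0.866,0.121],
    [-0.049,0.866,0.121],
    [-0.049,0.866,0.121],
    [-0.049,0.866,0.121],
  ],
  jaw=[1,1,1,1,1,1,1,1],
)

```text
time_s: 4.03
eef_pos: [0.4708, -0.2914, 0.2584]
ee_rot: [-3.134, -0.865, -0.016]
wrist_force: [-0.4, -0.8, -1.1]
grip_width: 0.0126
gripper_force: 58.9
```

```bash
python3 -c "
from h import *
rel([((.472,-.2926,.262),-.0115,.873)])
ims=[]
e=np.array([.472,-.2926,.262])+.0805*np.array([.642,-.007,.766])+.0705*np.array([.766,-.009,-.643])
for n in('top','scene'):
    p,d=grab(n); c=proj(n,e)[0].astype(int); print(n,c)
    ims.append(cv2.resize(p[c[1]-40:c[1]+40,c[0]-40:c[0]+40,::-1],(400,400),interpolation=cv2.INTER_CUBIC))
cv2.imwrite('pics/c2.png',np.hstack(ims))"
```

```text
now 4.025 [ 0.4708 -0.2914  0.2584] [-3.1343 -0.8651 -0.0161] [-0.4 -0.8 -1.1] 0.012576373536621869
off [3.5, 1.1, -1.5] tw [-0.0038, 0.0079, -0.003] rows>= 1.0
top [376 215]
scene [190 198]
```

View pics/c2.png

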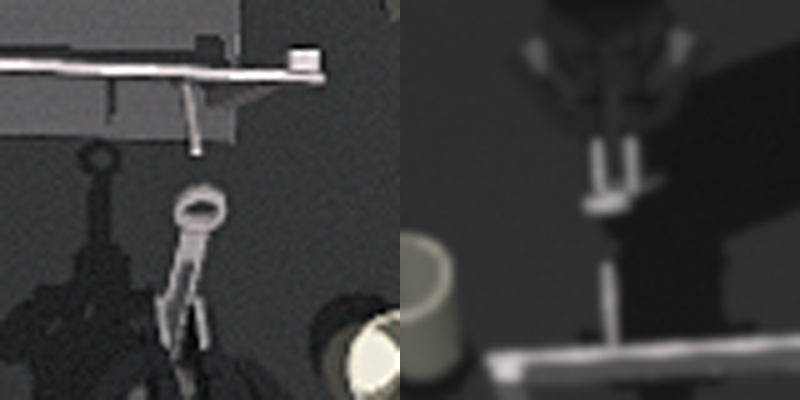

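The left (top) view shows the ring centred at about (201,209) in the crop, just short of the peg tip at (196,153). The right (scene) view shows the ring edge-on at (606,203), with the peg tip at (607,265).

```bash
python3 -c "
from h import *
s=robot.observe(); M=R.from_euler('xyz',s['ee_rot']).as_matrix(); e=s['eef_pos']+M@[.0805,0,.0705]
print('eye by fk',e, 'proj',proj('top',e),proj('scene',e))
uv=(376-40+201/5-.4,215-40+209/5-.4); print('top eye at z',plane('top',uv,e[2]))
p,d=grab('top');C=cloud('top',d); q=C[(C[...,2]>.15)&(C[...,2]<.31)&(C[...,0]>.51)&(C[...,0]<.602)&(C[...,1]>-.35)&(C[...,1]<-.24)]
# spanner local coords
L=(q-s['eef_pos'])@M*1000; k=np.abs(L[:,2]-68)<8; L=L[k]; L=L[np.argsort(L[:,0])]
for a in range(20,110,8):
    g=L[(L[:,0]>=a)&(L[:,0]<a+8)]
    if len(g): print(a,len(g),g.mean(0).round(1),g[:,1].min().round(1),g[:,1].max().round(1))
"
```

```text
eye by fk [ 0.57673975 -0.29248399  0.27408285] proj [[375.9814626  216.23075949]] [[190.88009564 198.61068536]]
top eye at z [[ 0.57628074 -0.29200572  0.27408285]]
20 14 [24.1 -2.1 65.4] -9.4 4.3
28 11 [32.5 -2.3 65.7] -8.2 5.1
36 12 [39.4 -3.5 66.5] -9.5 4.2
44 14 [47.2 -2.4 66.3] -8.7 5.4
52 13 [56.3 -3.3 66.5] -9.7 4.2
60 11 [64.1 -1.5 65.8] -8.3 5.2
68 23 [72.5 -1.6 67. ] -12.8 8.6
76 15 [80.8 -5.8 66.6] -17.0 10.9
84 18 [89.3 -3.6 68.4] -14.6 8.8
92 16 [94.1 -2.7 67.6] -10.9 7.2
```

```bash
python3 -c "
from h import *
rel([((.472,-.2926,.262),-.0115,.873)])
p,d=grab('top');c=(376,205); p=p[c[1]-30:c[1]+30,c[0]-30:c[0]+30,::-1]
s=robot.observe(); M=R.from_euler('xyz',s['ee_rot']).as_matrix(); e=s['eef_pos']+M@[.0805,0,.0705]; print(e,M.round(3))
"
```

```text
now 4.175 [ 0.4709 -0.2912  0.2584] [-3.1337 -0.8663 -0.0167] [-1.1  0.9 -1.5] 0.01260567341822787
off [3.5, 1.4, -1.5] tw [-0.0039, 0.0067, -0.0034] rows>= 1.0
[ 0.57662381 -0.29232604  0.27395399] [[ 0.647 -0.011  0.762]
 [-0.011 -1.    -0.005]
 [ 0.762 -0.005 -0.648]]
```

Request:
carry_out(
  offset=[
    [3,2,0],
    [3,2,15],
    [3,2,30],
    [3,2,40],
    [3,2,47],
    [3,2,47],
  ],
  twist=[
    [0,0,0],
    [0,0,0],
    [0,0,0],
    [0,0,0],
    [0,0,0],
    [0,0,0],
  ],
  jaw=[1,1,1,1,1,1],
)

```text
time_s: 4.97
eef_pos: [0.5084, -0.2931, 0.2294]
ee_rot: [-3.131, -0.866, -0.019]
wrist_force: [0.7, 0.2, -1.6]
grip_width: 0.0128
gripper_force: 58.9
```

```bash
python3 -c "
from h import *
s=robot.observe();print(s['wrist_force'],s['eef_pos'],s['ee_rot'])
ims=[]
for n,c in(('top',(376,203)),('scene',(191,208))):
    p,d=grab(n)
    ims.append(cv2.resize(p[c[1]-25:c[1]+25,c[0]-25:c[0]+25,::-1],(400,400),interpolation=cv2.INTER_CUBIC))
cv2.imwrite('pics/c3.png',np.hstack(ims))"
```

```text
[ 0.67483317  0.19621461 -1.56104878] [ 0.50841737 -0.29311078  0.22944513] [-3.13125566 -0.86642886 -0.01903623]
```

View pics/c3.png

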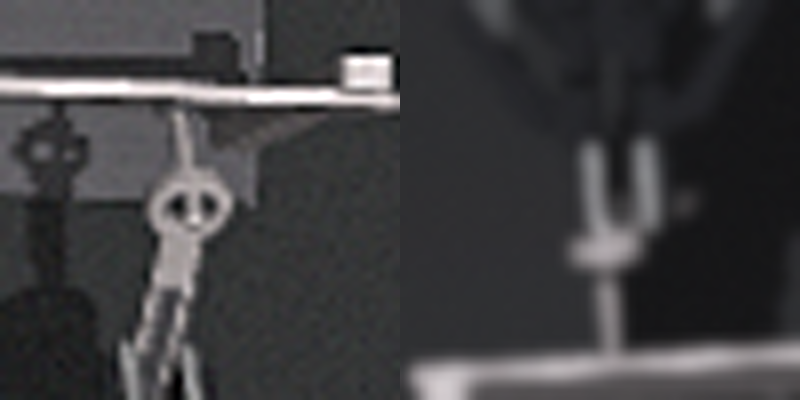

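The peg passes through the eye: in the left crop its tip shows inside the ring at (192,210). I'll slide on, ease towards vertical and release.

Request:
carry_out(
  offset=[
    [0,0,14],
    [0,0,26],
    [0,0,26],
    [-9,0,41],
    [-19,0,57],
    [-19,0,57],
    [-19,0,57],
    [-19,0,57],
    [-19,0,57],
    [-19,0,57],
  ],
  twist=[
    [0,0,0],
    [0,0,0],
    [0,0,0],
    [0,0.18,0],
    [0,0.35,0],
    [0,0.35,0],
    [0,0.35,0],
    [0,0.35,0],
    [0,0.35,0],
    [0,0.35,0],
  ],
  jaw=[1,1,1,1,1,1,0.55,0.4,0.4,0.4],
)

```text
time_s: 6.32
eef_pos: [0.5398, -0.2935, 0.1794]
ee_rot: [-3.129, -1.217, -0.023]
wrist_force: [-0.4, -0.1, -1.3]
grip_width: 0.0515
gripper_force: 0.0
```

```bash
python3 -c "
from h import *
s=robot.observe();print(s['wrist_force'],s['eef_pos'],s['ee_rot'])
ims=[]
for n,c in(('top',(376,203)),('scene',(191,208))):
    p,d=grab(n)
    ims.append(cv2.resize(p[c[1]-25:c[1]+25,c[0]-25:c[0]+25,::-1],(400,400),interpolation=cv2.INTER_CUBIC))
cv2.imwrite('pics/c4.png',np.hstack(ims))"
```

```text
[-0.44852959 -0.05752171 -1.26852299] [ 0.53977812 -0.29351874  0.1793743 ] [-3.12853937 -1.21748898 -0.02331356]
```

View pics/c4.png

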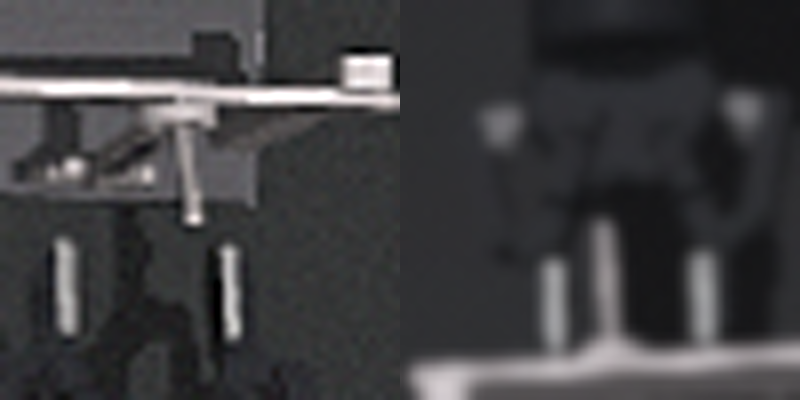

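The ring hangs at the peg root (182,110), and the open fingers are clear on both sides. I'll back off straight and head for the short spanner.

Request:
carry_out(
  offset=[
    [0,0,-30],
    [0,0,-70],
    [0,0,-110],
    [0,0,-110],
    [0,0,-110],
  ],
  twist=[
    [0,0,0],
    [0,0,0],
    [0,0,0],
    [0,0,0],
    [0,0,0],
  ],
  jaw=[0.3,0.3,0.3,0.3,0.4],
)

```text
time_s: 7.05
eef_pos: [0.4364, -0.2928, 0.2168]
ee_rot: [-3.126, -1.217, -0.027]
wrist_force: [-1.0, -0.1, -0.0]
grip_width: 0.0513
gripper_force: 0.0
```

```bash
python3 -c "
from h import *
rel([((.40,-.2,.25),-.025,.6),((.428,-.0725,.125),-.025,0)])
p,d=grab('scene');C=cloud('scene',d)
p,d=grab('top');C=cloud('top',d)
q=C[(C[...,2]>.02)&(C[...,2]<.28)&(C[...,0]>.59)&(C[...,0]<.65)&(C[...,1]<-.23)&(C[...,1]>-.36)]
for a in np.arange(.02,.28,.02):
    g=q[(q[:,2]>=a)&(q[:,2]<a+.02)]
    if len(g): print(a.round(2),len(g),g.mean(0).round(3))
"
```

```text
now 7.05 [ 0.4364 -0.2928  0.2168] [-3.1265 -1.217  -0.0265] [-1.  -0.1 -0. ] 0.05126145597523294
off [17.7, -92.5, -46.6] tw [-0.0134, -0.617, 0.0037] rows>= 4.0
off [-91.0, -219.7, 21.7] tw [-0.0123, -1.217, 0.0079] rows>= 7.0
0.04 10 [ 0.64  -0.283  0.05 ]
0.06 28 [ 0.641 -0.289  0.07 ]
0.08 9 [ 0.641 -0.29   0.091]
0.1 6 [ 0.641 -0.289  0.112]
0.12 7 [ 0.643 -0.288  0.129]
0.14 7 [ 0.643 -0.29   0.149]
0.16 8 [ 0.643 -0.288  0.17 ]
0.18 4 [ 0.643 -0.292  0.186]
0.2 7 [ 0.643 -0.291  0.21 ]
0.22 42 [ 0.642 -0.293  0.229]
0.24 13 [ 0.616 -0.293  0.248]
```

The long spanner hangs vertically. Next is the short one.

Request:
carry_out(
  offset=[
    [10,-40,-20],
    [18,-80,-40],
    [18,-93,-47],
    [0,-130,-40],
    [-30,-180,-20],
    [-70,-210,0],
    [-91,-220,22],
    [-91,-220,22],
    [-91,-220,22],
    [-91,-220,22],
  ],
  twist=[
    [0,-0.18,0],
    [0,-0.36,0],
    [0,-0.54,0],
    [0,-0.72,0],
    [-0.005,-0.9,0],
    [-0.01,-1.08,0],
    [-0.012,-1.217,0.008],
    [-0.012,-1.217,0.008],
    [-0.012,-1.217,0.008],
    [-0.012,-1.217,0.008],
  ],
  jaw=[0.5,0.5,0.5,0.5,0.5,0.5,0.5,0.5,0.5,0.5],
)

```text
time_s: 8.4
eef_pos: [0.4281, -0.0714, 0.1251]
ee_rot: [-3.14, -0.002, -0.023]
wrist_force: [-1.1, -0.4, -0.1]
grip_width: 0.0427
gripper_force: 0.0
```

```bash
python3 -c "
from h import *
rel([((.428,-.0725,.079),-.025,0),((.428,-.0725,.0745),-.025,0)])"
```

```text
now 8.4 [ 0.4281 -0.0714  0.1251] [-3.1401e+00 -1.8000e-03 -2.3500e-02] [-1.1 -0.4 -0.1] 0.04274028898254813
off [-0.1, 1.2, 46.1] tw [-0.0015, -0.0018, 0.0015] rows>= 1.0
off [-0.1, 1.2, 50.6] tw [-0.0015, -0.0018, 0.0015] rows>= 1.0
```

Request:
carry_out(
  offset=[
    [0,1,25],
    [0,1,40],
    [0,1,48],
    [0,1,50],
    [0,1,50],
    [0,1,50],
    [0,1,50],
    [0,1,50],
    [0,1,50],
    [0,1,20],
    [0,1,-40],
    [0,1,-90],
    [0,1,-90],
  ],
  twist=[
    [0,0,0],
    [0,0,0],
    [0,0,0],
    [0,0,0],
    [0,0,0],
    [0,0,0],
    [0,0,0],
    [0,0,0],
    [0,0,0],
    [0,0,0],
    [0,0,0],
    [0,0,0],
    [0,0,0],
  ],
  jaw=[0.5,0.5,0.5,0.5,0.5,1,1,1,1,1,1,1,1],
)

```text
time_s: 10.02
eef_pos: [0.4303, -0.0738, 0.2192]
ee_rot: [3.139, -0.008, -0.024]
wrist_force: [0.4, -0.2, -1.2]
grip_width: 0.01
gripper_force: 59.1
```

```bash
python3 -c "
from h import *
rel([((.482,-.1627,.270),-.0115,.873)])"
```

```text
now 10.025 [ 0.4303 -0.0738  0.2192] [ 3.139  -0.0084 -0.0238] [ 0.4 -0.2 -1.2] 0.010025148158108189
off [54.2, 87.8, -50.2] tw [0.0079, 0.8646, -0.0104] rows>= 5.0
```

Request:
carry_out(
  offset=[
    [10,20,-50],
    [20,40,-50],
    [30,60,-50],
    [44,80,-50],
    [54,90,-50],
    [54,90,-50],
    [54,90,-50],
    [54,90,-50],
    [54,90,-50],
  ],
  twist=[
    [0,0.18,0],
    [0,0.36,0],
    [0,0.54,0],
    [0,0.72,-0.01],
    [0.008,0.865,-0.01],
    [0.008,0.865,-0.01],
    [0.008,0.865,-0.01],
    [0.008,0.865,-0.01],
    [0.008,0.865,-0.01],
  ],
  jaw=[1,1,1,1,1,1,1,1,1],
)

```text
time_s: 11.15
eef_pos: [0.4798, -0.1638, 0.2648]
ee_rot: [-3.135, -0.864, -0.016]
wrist_force: [0.3, 0.2, -1.2]
grip_width: 0.0104
gripper_force: 59.1
```

```bash
cat > eye.py <<'E'
from h import *
s=robot.observe(); M=R.from_euler('xyz',s['ee_rot']).as_matrix(); t=s['eef_pos']
e=t+M@[.0675,0,.0705]; tip=np.array([.608,-.1641,.2525])
print(s['time_s'],t,s['ee_rot'],s['wrist_force'],'eye fk',e.round(4),'tip in tool',(M.T@(tip-e)*1000).round(1))
ims=[]
for n in('top','scene'):
    p,d=grab(n); c=proj(n,(e+tip)/2)[0].astype(int); print(n,c,proj(n,e),proj(n,tip))
    ims.append(cv2.resize(p[c[1]-25:c[1]+25,c[0]-25:c[0]+25,::-1],(400,400),interpolation=cv2.INTER_CUBIC))
    C=cloud(n,d); L=(C.reshape(-1,3)-t)@M*1000; L=L[(np.abs(L[:,2]-68)<8)&(L[:,0]>15)&(L[:,0]<100)&(np.abs(L[:,1])<25)]
    for a in range(20,90,10):
        g=L[(L[:,0]>=a)&(L[:,0]<a+10)]
        if len(g) and n=='top': print(a,len(g),g.mean(0).round(1),g[:,1].min().round(1),g[:,1].max().round(1),g[:,0].max().round(1))
import sys; cv2.imwrite(f'pics/{sys.argv[1]}.png',np.hstack(ims))
E
python3 eye.py c5
```

```text
11.15 [ 0.47982958 -0.16380903  0.26476106] [-3.13544155 -0.86437696 -0.0160267 ] [ 0.34209953  0.17168646 -1.23855264] eye fk [ 0.5773 -0.1649  0.2703] tip in tool [ 6.4 -1.1 35. ]
top [327 209] [[327.70258026 214.91443197]] [[326.9398188  203.83213974]]
20 12 [24.5 -0.9 67.8] -6.3 5.3 29.5
30 14 [34.9  1.  67.2] -6.7 6.3 38.9
40 14 [44.5 -0.5 68.4] -5.5 6.1 50.0
50 14 [55.9 -0.5 67.3] -6.5 7.0 59.9
60 21 [63.8  0.6 69.1] -10.1 11.7 69.5
70 24 [76.2  0.2 69.5] -10.4 10.8 79.8
80 5 [81.3  3.  68.7] 1.9 4.6 82.5
scene [233 202] [[232.73367706 196.55077807]] [[233.79886706 208.12195081]]
```

View pics/c5.png

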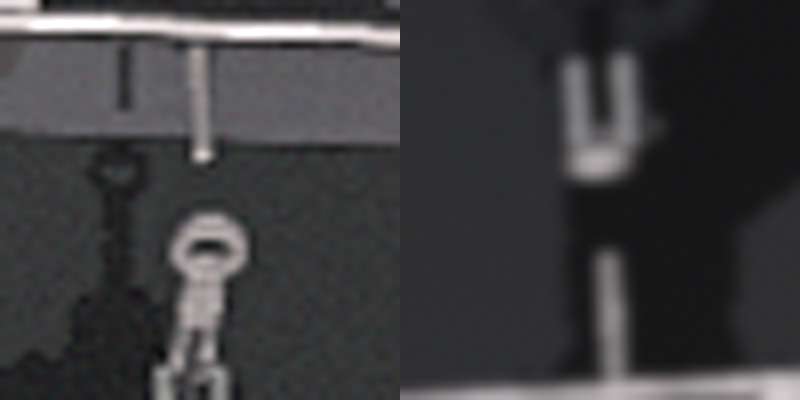

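The ring is centred at crop (208,245) and the peg tip is at (203,158). That matches kinematics to within 2 mm, so I'll thread it.

Request:
carry_out(
  offset=[
    [4.5,-1,0],
    [4.5,-1,12],
    [4.5,-1,24],
    [4.5,-1,34],
    [4.5,-1,42],
    [4.5,-1,42],
    [4.5,-1,42],
  ],
  twist=[
    [0,0,0],
    [0,0,0],
    [0,0,0],
    [0,0,0],
    [0,0,0],
    [0,0,0],
    [0,0,0],
  ],
  jaw=[1,1,1,1,1,1,1],
)

```text
time_s: 12.12
eef_pos: [0.5146, -0.1634, 0.241]
ee_rot: [-3.135, -0.865, -0.017]
wrist_force: [-0.8, -0.5, -1.1]
grip_width: 0.0104
gripper_force: 59.1
```

```bash
python3 eye.py c6
```

```text
12.125 [ 0.51457144 -0.163403    0.24096537] [-3.13499014 -0.86470383 -0.01702045] [-0.76278878 -0.49095125 -1.05851824] eye fk [ 0.612  -0.1646  0.2466] tip in tool [ 1.9 -0.5 -6.9]
top [326 203] [[326.9353508  202.53190128]] [[326.9398188  203.83213974]]
20 13 [25.2 -0.5 67.1] -6.6 4.6 29.6
30 12 [33.8  0.9 68.4] -5.0 6.4 37.4
40 14 [45.8 -0.2 67.7] -6.2 5.2 49.8
50 11 [55.6  0.5 67.8] -7.3 7.4 59.9
60 21 [64.6  0.2 68. ] -10.7 10.8 69.8
70 26 [75.6  0.3 68.5] -11.4 10.4 79.7
80 5 [81.   0.4 68. ] -3.9 4.2 81.7
scene [233 209] [[233.80443932 210.3035439 ]] [[233.79886706 208.12195081]]
```

View pics/c6.png

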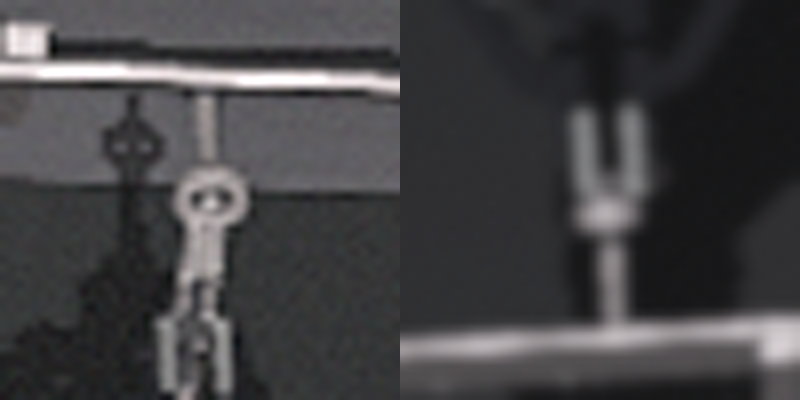

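The peg is centred in the eye at (210,200). Same finish as before.

Request:
carry_out(
  offset=[
    [0,0,14],
    [0,0,26],
    [0,0,26],
    [-10,0,40],
    [-20,0,54],
    [-20,0,54],
    [-20,0,54],
    [-20,0,54],
    [-20,0,54],
    [-20,0,54],
  ],
  twist=[
    [0,0,0],
    [0,0,0],
    [0,0,0],
    [0,0.18,0],
    [0,0.35,0],
    [0,0.35,0],
    [0,0.35,0],
    [0,0.35,0],
    [0,0.35,0],
    [0,0.35,0],
  ],
  jaw=[1,1,1,1,1,1,0.55,0.4,0.4,0.4],
)

```text
time_s: 13.48
eef_pos: [0.5431, -0.1637, 0.1916]
ee_rot: [-3.133, -1.216, -0.019]
wrist_force: [0.8, 0.8, 0.2]
grip_width: 0.0513
gripper_force: 0.0
```

Request:
carry_out(
  offset=[
    [0,0,-30],
    [0,0,-70],
    [0,0,-110],
    [0,0,-110],
    [0,0,-110],
  ],
  twist=[
    [0,0,0],
    [0,0,0],
    [0,0,0],
    [0,0,0],
    [0,0,0],
  ],
  jaw=[0.3,0.3,0.3,0.3,0.3],
)

```text
time_s: 14.1
eef_pos: [0.44, -0.1632, 0.2297]
ee_rot: [-3.135, -1.216, -0.019]
wrist_force: [-0.8, -0.0, 0.4]
grip_width: 0.0597
gripper_force: 0.0
```

```bash
cat > hang.py <<'E'
from h import *
for n in('top','scene'):
    p,d=grab(n);C=cloud(n,d)
    for lo,hi in((-.23,-.12),(-.36,-.24)):
        q=C[(C[...,2]>.03)&(C[...,2]<.28)&(C[...,0]>.59)&(C[...,0]<.651)&(C[...,1]<hi)&(C[...,1]>lo)]
        print(n,lo)
        for a in np.arange(.02,.28,.03):
            g=q[(q[:,2]>=a)&(q[:,2]<a+.03)]
            if len(g): print(a.round(2),len(g),g.mean(0).round(3))
E
python3 hang.py; python3 -c "
from h import *
rel([((.40,-.08,.27),.8,.5),((.420,.133,.22),1.5,0),((.420,.133,.145),1.5,0)])"
```

```text
top -0.23
0.05 4 [ 0.635 -0.165  0.075]
0.08 28 [ 0.639 -0.157  0.097]
0.11 11 [ 0.639 -0.162  0.125]
0.14 9 [ 0.642 -0.162  0.155]
0.17 6 [ 0.643 -0.162  0.185]
0.2 30 [ 0.646 -0.166  0.223]
0.23 29 [ 0.626 -0.165  0.243]
top -0.36
0.02 6 [ 0.639 -0.291  0.043]
0.05 31 [ 0.641 -0.288  0.069]
0.08 11 [ 0.64  -0.289  0.09 ]
0.11 13 [ 0.642 -0.289  0.124]
0.14 11 [ 0.643 -0.289  0.155]
0.17 9 [ 0.644 -0.29   0.181]
0.2 45 [ 0.646 -0.304  0.223]
0.23 28 [ 0.626 -0.293  0.241]
scene -0.23
0.05 13 [ 0.641 -0.159  0.074]
0.08 48 [ 0.643 -0.162  0.097]
0.11 20 [ 0.645 -0.163  0.123]
0.14 19 [ 0.647 -0.163  0.155]
0.17 10 [ 0.648 -0.163  0.176]
0.2 15 [ 0.645 -0.167  0.224]
0.23 22 [ 0.628 -0.164  0.238]
scene -0.36
0.02 16 [ 0.643 -0.292  0.045]
0.05 54 [ 0.645 -0.295  0.068]
0.08 21 [ 0.646 -0.294  0.095]
0.11 23 [ 0.647 -0.293  0.125]
0.14 21 [ 0.648 -0.294  0.156]
0.17 13 [ 0.649 -0.291  0.181]
0.2 28 [ 0.646 -0.302  0.223]
0.23 25 [ 0.623 -0.295  0.241]
now 14.2 [ 0.4402 -0.1624  0.229 ] [-3.1291 -1.2147 -0.0228] [-0.2  1.2  0.9] 0.06008784199411889
off [23.8, -82.1, -52.7] tw [0.6232, -0.6762, -0.545] rows>= 6.0
off [-17.8, -295.1, -18.4] tw [0.9053, -0.9671, -1.3091] rows>= 10.0
off [-88.1, -294.8, 7.7] tw [0.9053, -0.9671, -1.3091] rows>= 10.0
```

Both spanners hang vertically. Now the bottles: untilt first, then go above the first bottle.

```bash
python3 -c "
from h import *
rel([((.42,-.08,.27),.7,0.0)])"
```

```text
now 14.2 [ 0.4402 -0.1624  0.229 ] [-3.1291 -1.2147 -0.0228] [-0.2  1.2  0.9] 0.06008784199411889
off [30.8, -82.3, -34.0] tw [0.4274, -1.162, -0.6227] rows>= 8.0
```

Request:
carry_out(
  offset=[
    [10,-10,-34],
    [20,-20,-34],
    [30,-30,-34],
    [31,-50,-34],
    [31,-60,-34],
    [31,-70,-34],
    [31,-82,-34],
    [31,-82,-34],
    [31,-82,-34],
  ],
  twist=[
    [0.05,-0.145,-0.078],
    [0.106,-0.29,-0.156],
    [0.16,-0.435,-0.233],
    [0.213,-0.58,-0.311],
    [0.267,-0.726,-0.389],
    [0.32,-0.87,-0.467],
    [0.374,-1.017,-0.545],
    [0.427,-1.162,-0.623],
    [0.427,-1.162,-0.623],
  ],
  jaw=[0,0,0,0,0,0,0,0,0],
)

```text
time_s: 15.32
eef_pos: [0.4212, -0.0787, 0.2693]
ee_rot: [-3.14, -0.0, 0.704]
wrist_force: [0.4, 0.6, -0.6]
grip_width: 0.0855
gripper_force: 0.0
```

```bash
python3 -c "
from h import *
rel([((.420,.133,.23),1.5,0),((.420,.133,.145),1.5,0)])"
```

```text
now 15.325 [ 0.4212 -0.0787  0.2693] [-3.1397e+00 -2.0000e-04  7.0400e-01] [ 0.4  0.6 -0.6] 0.08552897720048344
off [136.1, -162.1, 39.6] tw [-0.0017, -0.0009, -0.796] rows>= 5.0
off [136.1, -161.9, 124.6] tw [-0.0017, -0.0009, -0.796] rows>= 5.0
```

Request:
carry_out(
  offset=[
    [30,-36,10],
    [70,-80,20],
    [100,-120,39],
    [136,-162,39],
    [136,-162,39],
    [136,-162,60],
    [136,-162,60],
    [136,-162,60],
  ],
  twist=[
    [0,0,-0.18],
    [0,0,-0.36],
    [0,0,-0.54],
    [0,0,-0.72],
    [0,0,-0.796],
    [0,0,-0.796],
    [0,0,-0.796],
    [0,0,-0.796],
  ],
  jaw=[0,0,0,0,0,0,0,0],
)

```text
time_s: 16.32
eef_pos: [0.4194, 0.131, 0.2103]
ee_rot: [3.141, -0.001, 1.494]
wrist_force: [0.3, 0.9, -0.1]
grip_width: 0.0853
gripper_force: 0.0
```

```bash
python3 -c "
from h import *
rel([((.420,.133,.145),1.5,0)])"
```

```text
now 16.325 [0.4194 0.131  0.2103] [ 3.1411e+00 -7.0000e-04  1.4939e+00] [ 0.3  0.9 -0.1] 0.08534343841142648
off [2.0, 0.4, 65.3] tw [0.0005, -0.0007, -0.0061] rows>= 2.0
```

Request:
carry_out(
  offset=[
    [2,0.5,20],
    [2,0.5,40],
    [2,0.5,56],
    [2,0.5,66],
    [2,0.5,66],
    [2,0.5,66],
    [2,0.5,66],
    [2,0.5,66],
    [2,0.5,66],
  ],
  twist=[
    [0,0,0],
    [0,0,0],
    [0,0,0],
    [0,0,0],
    [0,0,0],
    [0,0,0],
    [0,0,0],
    [0,0,0],
    [0,0,0],
  ],
  jaw=[0,0,0,0,0,0.6,1,1,1],
)

```text
time_s: 17.45
eef_pos: [0.4205, 0.1331, 0.1451]
ee_rot: [3.14, 0.0, 1.495]
wrist_force: [-2.2, -0.8, 4.9]
grip_width: 0.0486
gripper_force: 61.0
```

```bash
python3 -c "
from h import *
z=robot.observe()['eef_pos'][2]
rel([((.420,.133,z+.19),1.5,0),((.6212,.2276,z+.175),1.483,0),((.6212,.2276,z+.146),1.483,0)])"
```

```text
now 17.45 [0.4205 0.1331 0.1451] [3.1402e+00 4.0000e-04 1.4952e+00] [-2.2 -0.8  4.9] 0.04860162737449991
off [-0.2, -0.3, -190.0] tw [0.0014, 0.0004, -0.0048] rows>= 4.0
off [109.3, 193.2, -174.8] tw [0.0014, 0.0004, 0.0122] rows>= 5.0
off [109.3, 193.2, -145.8] tw [0.0014, 0.0004, 0.0122] rows>= 5.0
```

Request:
carry_out(
  offset=[
    [0,0,-40],
    [0,0,-90],
    [0,0,-145],
    [0,0,-190],
    [20,35,-190],
    [45,80,-190],
    [75,130,-190],
    [100,177,-190],
    [109,193,-190],
    [109,193,-180],
    [109,193,-170],
    [109,193,-170],
  ],
  twist=[
    [0,0,0],
    [0,0,0],
    [0,0,0],
    [0,0,0],
    [0,0,0],
    [0,0,0],
    [0,0,0],
    [0,0,0.012],
    [0,0,0.012],
    [0,0,0.012],
    [0,0,0.012],
    [0,0,0.012],
  ],
  jaw=[1,1,1,1,1,1,1,1,1,1,1,1],
)

```text
time_s: 18.95
eef_pos: [0.6193, 0.2268, 0.3125]
ee_rot: [-3.139, 0.001, 1.483]
wrist_force: [0.7, 1.3, -2.7]
grip_width: 0.0482
gripper_force: 63.4
```

```bash
python3 -c "
from h import *
rel([((.6212,.2276,.290),1.483,0)])
p,d=grab('scene')
m=cv2.inRange(cv2.cvtColor(p,cv2.COLOR_RGB2HSV),(108,150,90),(125,255,255))
k,l,st,ce=cv2.connectedComponentsWithStats(m); C=cloud('scene',d)
for i in range(1,k):
    P=np.median(C[l==i],0)
    if 30<st[i,4]<900 and P[0]>.2: print(ce[i].round(1),st[i],P.round(3))"
```

```text
now 18.95 [0.6193 0.2268 0.3125] [-3.1388e+00  1.4000e-03  1.4829e+00] [ 0.7  1.3 -2.7] 0.048173432361593646
off [1.0, 1.9, 22.5] tw [-0.0028, 0.0014, -0.0001] rows>= 1.0
[350.9 181. ] [346 175  11  12  84] [0.429 0.247 0.105]
[338.6 204.5] [331 197  17  16 187] [0.619 0.159 0.248]
```

Request:
carry_out(
  offset=[
    [1,2,6],
    [1,2,12],
    [1,2,17],
    [1,2,20],
    [1,2,22],
    [1,2,23],
    [1,2,23],
  ],
  twist=[
    [0,0,0],
    [0,0,0],
    [0,0,0],
    [0,0,0],
    [0,0,0],
    [0,0,0],
    [0,0,0],
  ],
  jaw=[1,1,1,1,1,1,1],
)

```text
time_s: 19.88
eef_pos: [0.6228, 0.228, 0.2912]
ee_rot: [3.141, 0.001, 1.483]
wrist_force: [-0.1, -0.6, -1.7]
grip_width: 0.0484
gripper_force: 63.4
```

Request:
carry_out(
  offset=[
    [0,0,1],
    [0,0,2],
    [0,0,2],
  ],
  twist=[
    [0,0,0],
    [0,0,0],
    [0,0,0],
  ],
  jaw=[1,1,1],
)

```text
time_s: 20.25
eef_pos: [0.6229, 0.228, 0.2893]
ee_rot: [3.141, 0.0, 1.483]
wrist_force: [0.3, -0.5, -2.5]
grip_width: 0.0486
gripper_force: 63.6
```

Request:
carry_out(
  offset=[
    [0,0,0.7],
    [0,0,1.3],
    [0,0,1.3],
  ],
  twist=[
    [0,0,0],
    [0,0,0],
    [0,0,0],
  ],
  jaw=[1,1,1],
)

```text
time_s: 20.62
eef_pos: [0.6229, 0.2281, 0.2892]
ee_rot: [3.14, 0.0, 1.483]
wrist_force: [-3.5, 0.1, 5.9]
grip_width: 0.0487
gripper_force: 64.1
```

Contact with the tray floor. Release and retreat up.

Request:
carry_out(
  offset=[
    [0,0,0],
    [0,0,0],
    [0,0,0],
    [0,0,0],
    [0,0,-20],
    [0,0,-60],
    [0,0,-100],
    [0,0,-100],
  ],
  twist=[
    [0,0,0],
    [0,0,0],
    [0,0,0],
    [0,0,0],
    [0,0,0],
    [0,0,0],
    [0,0,0],
    [0,0,0],
  ],
  jaw=[0.4,0.2,0,0,0,0,0,0],
)

```text
time_s: 21.62
eef_pos: [0.6243, 0.2284, 0.3947]
ee_rot: [3.131, -0.002, 1.483]
wrist_force: [-0.5, -0.7, -0.8]
grip_width: 0.0851
gripper_force: 0.0
```

```bash
cat > caps.py <<'E'
from h import *
for n in('scene','top'):
    p,d=grab(n); m=cv2.inRange(cv2.cvtColor(p,cv2.COLOR_RGB2HSV),(108,150,90),(125,255,255))
    k,l,st,ce=cv2.connectedComponentsWithStats(m); C=cloud(n,d)
    for i in range(1,k):
        P=np.median(C[l==i],0)
        if 60<st[i,4]<900 and P[0]>.2 and P[1]<.5:
            X=plane(n,ce[i],.25 if P[2]>.2 else .106)[0]; q=X[:2]-[.619,.2027]; c,s=np.cos(-.088),np.sin(-.088)
            print(n,ce[i].round(1),st[i,4],P.round(3),X.round(4),'tray xy',(c*q[0]+s*q[1]).round(4),(-s*q[0]+c*q[1]).round(4))
E
python3 caps.py; python3 -c "
from h import *
rel([((.4265,.2525,.23),1.5,0),((.4265,.2525,.145),1.5,0)])"
```

```text
scene [352.7 180.8] 130 [0.426 0.254 0.105] [0.4274 0.2544 0.106 ] tray xy -0.1954 0.0346
scene [338.6 204.5] 186 [0.618 0.159 0.248] [0.6201 0.1574 0.25  ] tray xy 0.0051 -0.0451
scene [360.1 204.6] 156 [0.626 0.224 0.249] [0.6262 0.2243 0.25  ] tray xy 0.0053 0.0221
top [207.8 197.1] 176 [0.619 0.156 0.251] [0.6183 0.1558 0.25  ] tray xy 0.0034 -0.0468
top [184.7 267.3] 61 [0.421 0.239 0.107] [0.4204 0.2413 0.106 ] tray xy -0.2012 0.021
now 21.725 [0.6229 0.2281 0.3893] [3.1392 0.     1.4831] [ 0.5 -0.5 -0.8] 0.08496619890043838
off [7.1, -198.2, 158.8] tw [0.0024, 0.0, -0.0169] rows>= 5.0
off [7.1, -198.4, 243.8] tw [0.0024, 0.0, -0.0169] rows>= 6.0
```

Request:
carry_out(
  offset=[
    [2,-50,0],
    [4,-110,0],
    [7,-160,20],
    [7,-198,60],
    [7,-198,110],
    [7,-198,160],
    [7,-198,195],
    [7,-198,220],
    [7,-198,235],
    [7,-198,244],
    [7,-198,244],
    [7,-198,244],
  ],
  twist=[
    [0,0,0],
    [0,0,0],
    [0,0,0],
    [0,0,0],
    [0,0,0],
    [0,0,0],
    [0,0,0],
    [0,0,0],
    [0,0,0],
    [0,0,0],
    [0,0,0],
    [0,0,0],
  ],
  jaw=[0,0,0,0,0,0,0,0,0,0,0,0],
)

```text
time_s: 23.22
eef_pos: [0.4268, 0.2524, 0.1446]
ee_rot: [3.14, -0.0, 1.483]
wrist_force: [-0.9, -0.7, 0.1]
grip_width: 0.0852
gripper_force: 0.0
```

Request:
carry_out(
  offset=[
    [0,0,0],
    [0,0,0],
    [0,0,0],
    [0,0,0],
  ],
  twist=[
    [0,0,0],
    [0,0,0],
    [0,0,0],
    [0,0,0],
  ],
  jaw=[0.6,1,1,1],
)

```text
time_s: 23.72
eef_pos: [0.4265, 0.2524, 0.1446]
ee_rot: [3.141, 0.0, 1.483]
wrist_force: [-1.9, 0.2, 5.7]
grip_width: 0.0488
gripper_force: 61.2
```

```bash
python3 -c "
from h import *
z=robot.observe()['eef_pos'][2]
rel([((.627,.2933,z+.170),1.483,0)])"
```

```text
now 23.725 [0.4265 0.2524 0.1446] [3.1406e+00 1.0000e-04 1.4831e+00] [-1.9  0.2  5.7] 0.048775643355934234
off [58.3, 196.3, -169.8] tw [0.001, 0.0001, 0.0001] rows>= 5.0
```

Request:
carry_out(
  offset=[
    [0,0,-40],
    [0,0,-90],
    [0,0,-145],
    [0,0,-190],
    [15,35,-190],
    [30,80,-190],
    [45,130,-190],
    [54,177,-190],
    [58,196,-190],
    [58,196,-180],
    [58,196,-170],
    [58,196,-170],
    [58,196,-170],
  ],
  twist=[
    [0,0,0],
    [0,0,0],
    [0,0,0],
    [0,0,0],
    [0,0,0],
    [0,0,0],
    [0,0,0],
    [0,0,0],
    [0,0,0],
    [0,0,0],
    [0,0,0],
    [0,0,0],
    [0,0,0],
  ],
  jaw=[1,1,1,1,1,1,1,1,1,1,1,1,1],
)

```text
time_s: 25.35
eef_pos: [0.6259, 0.2931, 0.3142]
ee_rot: [3.141, 0.0, 1.483]
wrist_force: [-0.6, -0.4, -1.4]
grip_width: 0.0489
gripper_force: 62.9
```

```bash
python3 -c "
from h import *
rel([((.627,.2933,.2886),1.483,0)])"
```

```text
now 25.35 [0.6259 0.2931 0.3142] [3.1411e+00 5.0000e-04 1.4835e+00] [-0.6 -0.4 -1.4] 0.048907282550975206
off [0.3, 1.0, 25.6] tw [0.0005, 0.0005, 0.0005] rows>= 1.0
```

Request:
carry_out(
  offset=[
    [0,0,7],
    [0,0,14],
    [0,0,19],
    [0,0,22],
    [0,0,24],
    [0,0,25],
    [0,0,26],
    [0,0,26],
  ],
  twist=[
    [0,0,0],
    [0,0,0],
    [0,0,0],
    [0,0,0],
    [0,0,0],
    [0,0,0],
    [0,0,0],
    [0,0,0],
  ],
  jaw=[1,1,1,1,1,1,1,1],
)

```text
time_s: 26.35
eef_pos: [0.6266, 0.293, 0.2886]
ee_rot: [3.141, 0.0, 1.483]
wrist_force: [-1.9, 0.4, 4.1]
grip_width: 0.0485
gripper_force: 63.2
```

Contact. Release, rise and move back clear of the tray.

Request:
carry_out(
  offset=[
    [0,0,0],
    [0,0,0],
    [0,0,0],
    [0,0,0],
    [0,0,-20],
    [0,0,-60],
    [0,0,-110],
    [0,-60,-110],
    [0,-120,-110],
    [0,-180,-110],
    [0,-240,-110],
    [0,-240,-110],
    [0,-240,-110],
  ],
  twist=[
    [0,0,0],
    [0,0,0],
    [0,0,0],
    [0,0,0],
    [0,0,0],
    [0,0,0],
    [0,0,0],
    [0,0,0],
    [0,0,0],
    [0,0,0],
    [0,0,0],
    [0,0,0],
    [0,0,0],
  ],
  jaw=[0.4,0.2,0,0,0,0,0,0,0,0,0,0,0],
)

```text
time_s: 27.98
eef_pos: [0.3879, 0.3142, 0.3995]
ee_rot: [3.138, -0.001, 1.484]
wrist_force: [0.4, -0.1, -0.7]
grip_width: 0.0855
gripper_force: 0.0
```

```bash
python3 caps.py; python3 hang.py | head -40; python3 -c "
from h import *
grab('scene','final')"
```

```text
scene [339.6 204.4] 203 [0.619 0.161 0.248] [0.6198 0.1608 0.25  ] tray xy 0.0045 -0.0416
scene [360.9 203.9] 198 [0.624 0.227 0.249] [0.6236 0.2271 0.25  ] tray xy 0.0024 0.0247
scene [381.3 203.3] 190 [0.626 0.293 0.249] [0.6269 0.2916 0.25  ] tray xy 0.0 0.0892
top [157.3 193.4] 249 [0.626 0.294 0.251] [0.6253 0.294  0.25  ] tray xy -0.0017 0.0915
top [180.8 195.3] 245 [0.622 0.229 0.251] [0.6216 0.2292 0.25  ] tray xy 0.0003 0.0266
top [205.2 197.4] 250 [0.618 0.163 0.25 ] [0.6174 0.1628 0.25  ] tray xy 0.0019 -0.0399
top -0.23
0.05 4 [ 0.635 -0.165  0.075]
0.08 27 [ 0.639 -0.156  0.097]
0.11 10 [ 0.639 -0.163  0.121]
0.14 11 [ 0.641 -0.162  0.154]
0.17 6 [ 0.643 -0.162  0.184]
0.2 26 [ 0.646 -0.166  0.223]
0.23 32 [ 0.627 -0.165  0.242]
top -0.36
0.02 4 [ 0.637 -0.302  0.045]
0.05 34 [ 0.641 -0.286  0.069]
0.08 11 [ 0.64  -0.29   0.093]
0.11 13 [ 0.642 -0.289  0.126]
0.14 10 [ 0.643 -0.289  0.156]
0.17 9 [ 0.644 -0.29   0.181]
0.2 52 [ 0.647 -0.307  0.222]
0.23 27 [ 0.626 -0.292  0.241]
scene -0.23
0.05 13 [ 0.642 -0.16   0.074]
0.08 45 [ 0.643 -0.162  0.096]
0.11 23 [ 0.645 -0.162  0.123]
0.14 17 [ 0.647 -0.162  0.154]
0.17 9 [ 0.648 -0.164  0.176]
0.2 16 [ 0.644 -0.17   0.225]
0.23 18 [ 0.627 -0.164  0.241]
scene -0.36
0.02 11 [ 0.644 -0.297  0.043]
0.05 53 [ 0.645 -0.293  0.065]
0.08 24 [ 0.647 -0.292  0.093]
0.11 21 [ 0.647 -0.294  0.125]
0.14 23 [ 0.647 -0.294  0.155]
0.17 12 [ 0.648 -0.294  0.179]
0.2 33 [ 0.645 -0.298  0.224]
0.23 24 [ 0.624 -0.294  0.241]
```

View pics/final.png

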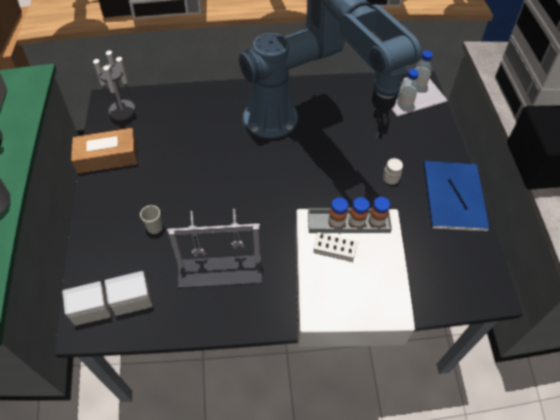

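The picture shows three bottles in a row in the tray at (340,210), (361,210) and (381,209). Both spanners hang from the rail at x≈196 and x≈237, and the arm is clear.

```bash
python3 -c "
from rig import order
print(order.hand_in())"
```

```text
the job is handed in; nothing more can be done
None
```

I handed the job in at about 28 s: the last check showed both spanners hanging vertically on their own pegs and all three bottles in one row in the tray, about 66 mm centre to centre; the verdict was not returned.

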